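# Load the withstand-test jig, close it on its dowels and hold it shut

### The job

Load the two potted power modules lying on the mat (blue and red) into the white nest of the test jig beside the grey one already there, so that all three sit flat and side by side, lengthwise across the nest. Then lift the jig's upper half by its grip, guide it over the two dowels and press it down against the nest springs until it sits flush on both metal end blocks. The test runs while the jig is held shut, so finish still pressing it firmly against the blocks; leave everything else on the bench where it is.

Things in the scene. Friction and masses are not known exactly. Their poses are not given: they have to be found in the camera images.
- jig: Lower half of the jig, fixed: brown base 120 (x) x 190 (y) mm, top 22 mm above the bench. Origin under its centre, z up, y along the line of the dowels. Two aluminium end blocks (100 x 24 mm, at y = +-76 mm), tops 60 mm above the bench: the upper half seats on them. In the middle of each stands a 10 mm dowel, 33 mm tall, its top 11 mm tapered. Two test sockets stick out at -x.
- dowel_left (a point): tip of the dowel at jig y = +76 mm, 93 mm above the bench
- dowel_right (a point): tip of the dowel at jig y = -76 mm, 93 mm above the bench
- seat (a point): centre point between the two end blocks at the height of their tops (60 mm above the bench); with the jig fully closed the upper half's origin lies here
- nest_floor (a point): Centre of the nest's inner floor, axes as the jig's; 40 mm above the bench when up. The nest: white open tray on springs between the end blocks, inside 56 (x) x 97 mm (y), walls 6 mm thick, 12 mm high above the floor. The three modules fit in one row along y, each with its 52 mm length along x, with 5 mm to spare in y and 4 mm in x.
- nest (a joint): How far the sprung nest is pushed down, m: 0 up, 0.008 with the loaded jig closed on the end blocks (hard end 0.010). The springs push up with 6.6 N at 0 and 16 N at 0.008: beyond the parts' weight closing takes about 10 N of push, and a firm 15 N keeps it bearing on the blocks; let go, it springs back up.
- upper: Upper half of the jig: brown plate 100 (x) x 180 (y) x 12 mm, about 340 g, lying flat on the bench, grip up. Origin at the centre of its underside, z up. Two 12 mm holes with brass rims go through it at y = +-76 mm for the dowels; turned by half a turn it fits as well. Over the dowels it first meets the modules' tops, 8 mm above the end blocks.
- grip (a point): centre of the upper half's black grip bar: 16 mm thick (x), 86 mm long (y), 16 mm tall, its centre 36 mm above the plate's underside; free space of 16 mm between bar and plate except at its two legs at y = +-36 mm (14 mm wide)
- module_wide: blue potted power module, 52 (x) x 40 (y) x 28 mm (z), about 100 g, brass contact pads on top; origin at the centre of its underside
- module_narrow: red potted power module, 52 (x) x 26 (y) x 28 mm (z), about 65 g, brass contact pads on top; origin at the centre of its underside
- module_loaded: grey potted power module, 52 (x) x 26 (y) x 28 mm (z), about 65 g, already in the nest close to its +y end wall; origin at the centre of its underside
- driver_case: bystander: yellow case of precision screwdrivers, 165 x 85 x 20 mm, origin under its centre
- multimeter: bystander: orange hand-held multimeter, 150 x 75 x 41 mm, origin under its centre
- flux_bottle: bystander: white bottle with blue cap, 44 mm wide, 95 mm tall, origin under its centre
- screwdriver: bystander: screwdriver with a red handle, 170 mm long, lying on the bench
- solder_spool: bystander: grey spool, 60 mm wide, 46 mm tall, origin under its centre
- relay: bystander: small white relay, 29 x 13 x 16 mm, origin under its centre

How it is judged:
On the way, in this order (a step that is already met when the one before it is completed fails the run):
1. all three modules stand flat in the nest, side by side, and the gripper has let go of them (x of module_wide in the frame of nest_floor between -0.004 and 0.004 m and y of module_wide in the frame of nest_floor between -0.031 and 0.031 m and z of module_wide in the frame of nest_floor between -0.003 and 0.003 m and angle between each of module_wide, module_narrow, module_loaded's own z axis and vertical below 0.08 rad and angle between the x axis of each of module_wide, module_narrow, module_loaded and the x axis of nest_floor, either way round below 0.1 rad and x of module_narrow in the frame of nest_floor between -0.004 and 0.004 m and y of module_narrow in the frame of nest_floor between -0.038 and 0.038 m and z of module_narrow in the frame of nest_floor between -0.003 and 0.003 m and x of module_loaded in the frame of nest_floor between -0.004 and 0.004 m and y of module_loaded in the frame of nest_floor between -0.038 and 0.038 m and z of module_loaded in the frame of nest_floor between -0.003 and 0.003 m and contact force between the fingers and module_wide below 0.3 N and contact force between the fingers and module_narrow below 0.3 N), for 0.2 s.
2. the upper half is over both dowels (horizontal distance between upper and seat below 0.003 m and angle between the y axis of upper and the y axis of jig, either way round below 0.04 rad and angle between upper's own z axis and vertical below 0.05 rad and z of upper in the frame of jig below 0.076 m), for 0.1 s.
At the end, for the whole second after the job is handed in: Upper half on both dowels (within 3 mm, 0.04 rad, level), underside within 1.8 mm of the end blocks and bearing on them, nest down over 6.5 mm, all three modules flat in the nest (4 mm, 0.1 rad), the robot still bearing on the upper half with over 3 N, all at rest (x of module_wide in the frame of nest_floor between -0.004 and 0.004 m and y of module_wide in the frame of nest_floor between -0.031 and 0.031 m and z of module_wide in the frame of nest_floor between -0.003 and 0.003 m and angle between each of module_wide, module_narrow, module_loaded's own z axis and vertical below 0.08 rad and angle between the x axis of each of module_wide, module_narrow, module_loaded and the x axis of nest_floor, either way round below 0.1 rad and x of module_narrow in the frame of nest_floor between -0.004 and 0.004 m and y of module_narrow in the frame of nest_floor between -0.038 and 0.038 m and z of module_narrow in the frame of nest_floor between -0.003 and 0.003 m and x of module_loaded in the frame of nest_floor between -0.004 and 0.004 m and y of module_loaded in the frame of nest_floor between -0.038 and 0.038 m and z of module_loaded in the frame of nest_floor between -0.003 and 0.003 m and horizontal distance between upper and seat below 0.003 m and angle between the y axis of upper and the y axis of jig, either way round below 0.04 rad and angle between upper's own z axis and vertical below 0.05 rad and z of upper in the frame of jig below 0.0618 m and value of joint nest above 0.0065 m and contact force between upper and jig above 1 N and contact force between any of the fingers, the arm and upper above 3 N and linear speed of upper below 0.01 m/s); the arm keeps its last pose, push and grip.
It fails at once if a bystander on the bench is moved by more than 25 mm (distance of any of driver_case, multimeter, flux_bottle, screwdriver, solder_spool, relay from where it was at the start of the episode above 0.025 m).
It also fails if it takes over 72 s, if anything falls off the work surface, if the arm or the gripper's body presses on something with over 40 N, if the wrist force passes 120 N, or if a joint passes its speed limit or range.

### The arm

A 6-joint arm with a two-finger parallel gripper is mounted at the origin on the work surface. World frame = base frame: x ahead of the robot, y to its left, z up, the work surface at z = 0. Lengths are in m, angles in rad, forces in N, time in s.
With the tool pointing down it reaches from about 0.25 to 0.725 m from the base axis. Payload 9.7 kg.
Tool frame: the origin (TCP) lies at the very end of the fingers, on their centre line; the grasp point (between the pads) lies manip.tcp_to_grasp behind it (manip.tcp_to_grasp is the distance from the TCP to the grasp point, in m); z points along the fingers, y is the line along which they close (so a half turn about z gives the same grasp; the last joint's range is limited). The gripper opens to 85 mm and grips with 20 to 120 N. Pads are 22 mm wide; open, the fingers measure 114 mm over their backs; the gripper's body (76 mm by 85 mm) begins 54 mm behind the grasp point. The pads swing forward as they close: fully open they stand 13 mm farther back than shut.
Start: joints at [-1.122, 0.087, 0.176, 1.66, 0, 1.571], TCP at [0.239, -0.496, 0.231] pointing down, gripper open.
Joint ranges: [-3.13, 3.13], [-0.85, 1.81], [-1.15, 1.24], [-2.2, 2.28], [-1.44, 1.52], [-3.14, 3.14]. Speed limits (rad/s): [2.22, 2.22, 2.57, 3.14, 3.14, 3.14].

### API

Orientations are given as a unit quaternion [w, x, y, z].
In Python, from station import manip gives the robot as it stands.
- The arm moves only by the tool servo_tool, never from a script. Its argument "series" is text: rows parted by semicolons, each of 5 numbers parted by spaces: the shift along the tool's x, y, z each as a share of 0.04 m, from -1 to 1, then the turn about the tool's z as a share of 5 degrees, from -1 to 1, then the closure, from 0 (fully open) to 1 (shut). In form: tx ty tz roll grip; .... A call has 1 to 20 rows; each row shifts and turns the commanded pose from where the row before left it, along the tool's axes as they then stand; what a row does not reach is not made up. A row lasts 1/12 s, in which the tool goes at most 41.7 mm and 7.16 degrees, less where a joint would pass 70% of its speed; a pose out of reach is approached as far as the arm can. A call with a number of a shift or a turn outside -1 to 1 is refused whole. A call with a gripper value outside its range is refused whole. The fingers move at their own pace and stop on an object; "grip_force" is the grip in N (left out, the last holds). Time passes only in rows, so rows that do not move let the fingers close. It gives the time, the measured TCP pose, the force, the opening and the grip force at its end, in the units of the state.
- manip.get_obs(): the state, without advancing time (a new reading comes with each control period).
- manip.get_image(name): name is "scene" or "side" or "wrist"; returns the picture (384x512x3 uint8, red, green, blue); there is no depth.
- manip.camera_model(name): a dict with "mtx" (3x3 intrinsics, pixels), "position" and "rotation" of the camera in the world. Camera axes: x right, y down, z forward; pixel columns grow to the right and rows downward; lengths in m; the calibration is good to about 2 mm. A picture is of the moment at which its call begins: read the wrist's pose just before it. camera_model takes no time and is no camera call; for the wrist camera it gives the pose at the moment of the call.
- manip.finish_job(): hands the job in; it is judged then, once.
Trained networks look in the newest picture that a camera, given by its name, has taken for a name from the list of things; names that differ only in an ending like _2 or _b are one class to them, and where a whole thing is asked for, a point or a joint stands for the part that bears it (a point fixed in the world has none). Each returns a list of dicts, best first, with "p" (0 to 1); they miss things now and then, are a little off and sometimes report something else, mostly with a low value. They report only what shows in the picture. A call takes as long as a camera call.
- manip.recognise(thing, camera): "point" ([column, row] in pixels, amid what is visible of it).
- manip.spot_point(thing, camera): "point" ([column, row] in pixels: a listed point, or the origin of a listed thing).
The state is a dict: "t": time; "qpos": joint angles; "qvel": joint speeds; "joint_torque": joint torques, N m; "tool_pos": TCP position; "tool_rot": TCP orientation; "force": force on the tool from outside, world axes, zero at the start; "ft_torque": the same for the moment, N m; "width": opening from 0.0 (shut) to 1.0 (fully open); "grip_force": force on a finger pad.
Only numpy, scipy, OpenCV 4.12 (cv2) and the standard library are available. Lean on these libraries where they do the work, as an engineer would, in place of code of your own. Each camera call takes 0.05 s, during which the arm holds its last target. There are 200 camera calls.

## Working session

There is one attempt and no reset: what is moved stays moved. The work goes in short steps, Python scripts to look and compute and a tool call to move; the robot and the scene stay as the last step left them, time stands still between calls to the robot, and variables do not carry over. Pictures are saved under pics/ and viewed, at most 10 in all, crops included, and the job is handed in when it is done.

Besides the shell and the picture viewer there is one more tool, called as a command line: name --argument value ..., lists and objects as JSON in quotes. servo_tool: Moves the arm, as the interface text tells. Its arguments: {"type":"object","properties":{"series":{"type":"string"},"grip_force":{"type":"number"}},"required":["series"]}

```bash
mkdir -p pics; ls
cat > h.py <<'E'
from station import manip
import numpy as np, cv2
def ray(cam,px):
    c=manip.camera_model(cam); R=np.array(c["rotation"]).reshape(3,3)
    d=R@np.linalg.inv(np.array(c["mtx"]))@np.array([px[0],px[1],1.]); return np.array(c["position"]),d
def atz(cam,px,z):
    p,d=ray(cam,px); return p+d*(z-p[2])/d[2]
def shot(cam,name):
    im=manip.get_image(cam); cv2.imwrite(f"pics/{name}.png",cv2.cvtColor(im,cv2.COLOR_RGB2BGR)); return im
def proj(cam,X):
    c=manip.camera_model(cam); R=np.array(c["rotation"]).reshape(3,3)
    v=np.array(c["mtx"])@(R.T@(np.array(X)-np.array(c["position"]))); return v[:2]/v[2]
E
python3 - <<'E'
from h import *
np.set_printoptions(precision=4,suppress=True)
o=manip.get_obs(); print(o["t"],o["tool_pos"],o["tool_rot"],o["force"],o["width"],manip.tcp_to_grasp)
a=shot("scene","scene0"); b=shot("side","side0")
for c in("scene","side"): print(c,manip.camera_model(c)["position"])
Z=dict(dowel_left=.093,dowel_right=.093,seat=.06,nest_floor=.04,grip=.036,upper=0,module_wide=0,module_narrow=0,module_loaded=.04)
for n,z in Z.items():
  for c in("scene","side"):
    for r in manip.spot_point(n,c)[:2]:
      print(n,c,np.round(r["point"],1),round(r["p"],2),atz(c,r["point"],z))
print(manip.get_obs()["t"])
E
```

```text
pics
0.0 [ 0.2385 -0.4953  0.2306] [-0.0007  0.9749  0.2225 -0.0002] [-0.6944 -0.1748  0.2895] 1.001534482682911 0.0187
scene [ 1.2173 -0.0695  0.7582]
side [ 0.5075 -0.5843  0.7529]Traceback (most recent call last):
  File "<stdin>", line 10, in <module>
  File "h.py", line 7, in atz
    p,d=ray(cam,px); return p+d*(z-p[2])/d[2]
        ~~~^^^^^^^^
  File "h.py", line 4, in ray
    c=manip.camera_model(cam); R=np.array(c["rotation"]).reshape(3,3)
                                 ~~~~~~~~~~~~~~~~~~~~~~~~~~~~~~~^^^^^
ValueError: cannot reshape array of size 4 into shape (3,3)
```

```bash
sed -i 's/np.array(c\["rotation"\]).reshape(3,3)/Rot.from_quat(c["rotation"],scalar_first=True).as_matrix()/; 2a from scipy.spatial.transform import Rotation as Rot' h.py
python3 - <<'E'
from h import *
np.set_printoptions(precision=4,suppress=True)
Z=dict(dowel_left=.093,dowel_right=.093,seat=.06,nest_floor=.04,grip=.036,upper=0,module_wide=0,module_narrow=0,module_loaded=.04)
for n,z in Z.items():
  for c in("scene","side"):
    for r in manip.spot_point(n,c)[:2]:
      print(n,c,np.round(r["point"],1),round(r["p"],2),atz(c,r["point"],z))
print(manip.get_obs()["t"])
a=cv2.imread("pics/scene0.png");b=cv2.imread("pics/side0.png")
cv2.imwrite("pics/both.png",cv2.resize(np.vstack([a,b]),None,fx=.78,fy=.78))
E
```

```text
dowel_left scene [268.4 180.4] 0.73 [0.5331 0.068  0.093 ]
dowel_left side [243.8 176.7] 0.71 [0.5267 0.0683 0.093 ]
dowel_left side [245.6 210.2] 0.61 [ 0.5245 -0.0413  0.093 ]
dowel_right scene [209.6 181.3] 0.96 [ 0.5111 -0.0903  0.093 ]
dowel_right side [237.3 227.6] 0.75 [ 0.5029 -0.0899  0.093 ]
seat scene [240.  182.8] 0.89 [ 0.496  -0.0064  0.06  ]
seat side [240.7 211.2] 0.89 [ 0.5132 -0.0163  0.06  ]
nest_floor scene [241.  190.9] 0.69 [ 0.5088 -0.0059  0.04  ]
nest_floor scene [210.  181.4] 0.26 [ 0.4555 -0.0908  0.04  ]
nest_floor side [244.2 210.9] 0.75 [0.5222 0.0003 0.04  ]
grip scene [336.9 174.8] 0.77 [0.4833 0.2868 0.036 ]
grip side [224.  137.9] 0.93 [0.4778 0.2959 0.036 ]
grip side [241.2 209.6] 0.63 [0.515  0.0085 0.036 ]
upper scene [338.  182.8] 0.67 [0.4821 0.2967 0.    ]
upper side [227.7 146.5] 0.61 [0.4869 0.2971 0.    ]
module_wide scene [165.4 241.2] 0.96 [ 0.6233 -0.2234  0.    ]
module_wide scene [239.2 188.1] 0.43 [ 0.4566 -0.0063  0.    ]
module_wide side [305.7 302.9] 0.65 [ 0.6411 -0.2362  0.    ]
module_narrow scene [142.  202.7] 0.58 [ 0.4714 -0.2942  0.    ]
module_narrow scene [338.5 182.4] 0.45 [0.4807 0.2987 0.    ]
module_narrow side [226.8 336.1] 0.76 [ 0.4684 -0.2927  0.    ]
module_loaded scene [210.7 175.4] 0.54 [ 0.4299 -0.0871  0.04  ]
module_loaded scene [251.2 191.6] 0.52 [0.5162 0.0224 0.04  ]
module_loaded side [244.5 203.4] 0.89 [0.5244 0.0249 0.04  ]
1.05
```

View pics/scene0.png

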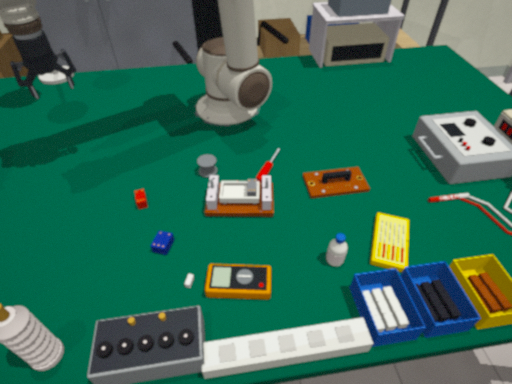

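View pics/side0.png

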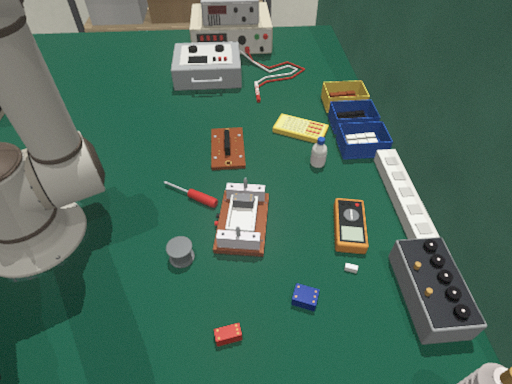

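```bash
cat >> h.py <<'E'
def state():
    o=manip.get_obs(); R=Rot.from_quat(o["tool_rot"],scalar_first=True).as_matrix(); return o,np.array(o["tool_pos"]),R
def plan(target,yaw=None,n=1):
    """tool-frame shift (in mm and units of 0.04 m) to target; turn in units of 5 deg so tool x has world angle yaw (mod pi)"""
    o,p,R=state(); s=R.T@(np.array(target)-p); y0=np.arctan2(R[1,0],R[0,0])
    t=0
    if yaw is not None: t=-((yaw-y0+np.pi/2)%np.pi-np.pi/2)
    print("t",round(o["t"],2),"pos",np.round(p,4),"yaw",round(y0,4),"| shift units",np.round(s/.04,3),"| turn units",round(np.degrees(t)/5,3), "q6",round(o["qpos"][5],2))
E
python3 - <<'E'
from h import *
c=manip.camera_model("wrist"); print(c["mtx"],c["position"],Rot.from_quat(c["rotation"],scalar_first=True).as_matrix().round(3))
_,p,R=state(); print(R.round(3), R.T@(np.array(c["position"])-p))
plan([.53,-.30,.30])
E
```

```text
[[340.06305657   0.         255.28070496]
 [  0.         340.06305657 197.38392835]
 [  0.           0.           1.        ]] [ 0.30779191 -0.46317145  0.37409124] [[ 0.435 -0.859 -0.271]
 [-0.9   -0.415 -0.131]
 [-0.     0.301 -0.954]]
[[ 0.901  0.434  0.   ]
 [ 0.434 -0.901 -0.   ]
 [-0.     0.    -1.   ]] [ 0.07634118  0.00083028 -0.14280939]
t 1.05 pos [ 0.2387 -0.4956  0.2313] yaw 0.4488 | shift units [ 8.684 -1.244 -1.718] | turn units 0.0 q6 1.57
```

servo_tool --series ".3 -.05 -.1 0 0;.7 -.1 -.15 0 0;.7 -.1 -.15 0 0;.7 -.1 -.15 0 0;.7 -.1 -.15 0 0;.7 -.1 -.15 0 0;.7 -.1 -.15 0 0;.7 -.1 -.15 0 0;.7 -.1 -.15 0 0;.7 -.1 -.15 0 0;.7 -.1 -.15 0 0;.7 -.1 -.1 0 0;.5 -.1 0 0 0;0 0 0 0 0;0 0 0 0 0"

```text
t: 2.3
tool_pos: [0.5242, -0.3018, 0.299]
tool_rot: [-0.0, 0.975, 0.224, -0.0]
force: [-0.4, -0.3, 0.1]
width: 1.001
grip_force: 0.0
```

Run:
```python
from h import *
np.set_printoptions(precision=4,suppress=True)
plan([.53,-.30,.30])
a=shot("wrist","w0")
for n,z in dict(module_wide=0,module_narrow=0,nest_floor=.04,dowel_right=.093).items():
    for r in manip.spot_point(n,"wrist")[:2]: print(n,np.round(r["point"],1),round(r["p"],2),atz("wrist",r["point"],z))
```

```text
t 2.3 pos [ 0.5242 -0.3018  0.299 ] yaw 0.451 | shift units [ 0.15   0.024 -0.024] | turn units 0.0 q6 2.17
module_wide [239.6  41.6] 0.71 [ 0.6334 -0.2297  0.    ]
module_narrow [232.2 185.3] 0.7 [ 0.4679 -0.296   0.    ]
nest_floor [ 8.8 51.1] 0.85 [ 0.5114 -0.0109  0.04  ]
dowel_right [47.3 92.8] 0.89 [ 0.5008 -0.0883  0.093 ]
```

View pics/w0.png

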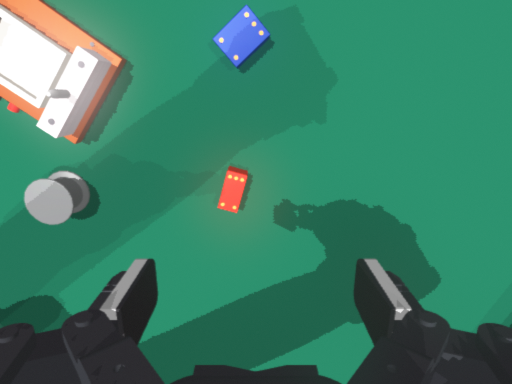

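```bash
cat >> h.py <<'E'
from scipy.optimize import minimize
DIM=dict(module_wide=(.052,.040,.028),module_narrow=(.052,.026,.028),module_loaded=(.052,.026,.028))
def mask(im,name):
    h=cv2.cvtColor(im,cv2.COLOR_RGB2HSV); H,S,V=cv2.split(h)
    if name=="module_wide": m=(H>108)&(H<130)&(S>130)&(V>60)
    else: m=((H<6)|(H>174))&(S>150)&(V>70)
    return m.astype(np.uint8)
def fitbox(im,cam,name,guess,z0=0.,R=60):
    """fit (x,y,yaw) of upright box with underside at z0 to colour mask; guess world xy"""
    c=manip.camera_model(cam); d=DIM[name]
    g=proj(cam,[guess[0],guess[1],z0+.014]); m=mask(im,name)
    w=np.zeros_like(m); cv2.circle(w,tuple(int(v) for v in g),R,1,-1); m=m*w
    n,l,st,_=cv2.connectedComponentsWithStats(m); 
    k=1+np.argmax(st[1:,4]); pts=cv2.findNonZero((l==k).astype(np.uint8)); S=8
    hull=cv2.convexHull(pts); tm=np.zeros((384,512),np.uint8); cv2.fillConvexPoly(tm,hull,1)
    x0,y0,ww,hh=cv2.boundingRect(hull); x0-=15;y0-=15;ww+=30;hh+=30
    T=cv2.resize(tm[max(y0,0):y0+hh,max(x0,0):x0+ww],None,fx=S,fy=S,interpolation=cv2.INTER_LINEAR)
    T=cv2.resize(tm[max(y0,0):y0+hh,max(x0,0):x0+ww].astype(np.float32),None,fx=S,fy=S)>.5
    Rm=Rot.from_quat(c["rotation"],scalar_first=True).as_matrix(); K=np.array(c["mtx"]); P=np.array(c["position"])
    B=np.array([[i*d[0]/2,j*d[1]/2,k*d[2]] for i in(-1,1) for j in(-1,1) for k in(0,1)])
    def cost(v):
        q=B@Rot.from_euler("z",v[2]).as_matrix().T+[v[0],v[1],z0]
        u=(q-P)@Rm@K.T; u=u[:,:2]/u[:,2:]
        u=(u-[max(x0,0),max(y0,0)]+.5)*S-.5
        A=np.zeros(T.shape,np.uint8); cv2.fillConvexPoly(A,cv2.convexHull(np.round(u*16).astype(np.int32)),1,shift=4)
        A=A>0; return 1-(A&T).sum()/(A|T).sum()
    best=None
    for y in np.arange(0,np.pi,np.pi/8):
        s0=np.array([guess[0],guess[1],y])
        r=minimize(cost,s0,method="Nelder-Mead",options=dict(initial_simplex=s0+np.array([[0,0,0],[.01,0,0],[0,.01,0],[0,0,.25]]),xatol=1e-5,fatol=1e-5))
        if best is None or r.fun<best.fun: best=r
    return best.x,best.fun
E
python3 - <<'E'
from h import *
import cv2
np.set_printoptions(precision=4,suppress=True)
for f,cam in (("w0","wrist"),("side0","side"),("scene0","scene")):
    im=cv2.cvtColor(cv2.imread(f"pics/{f}.png"),cv2.COLOR_BGR2RGB)
    for n,g in (("module_narrow",(.468,-.295)),("module_wide",(.633,-.23))):
        print(cam,n,fitbox(im,cam,n,g))
E
```

```text
wrist module_narrow (array([ 0.4676, -0.2979,  0.1761]), np.float64(0.048466584529319734))
wrist module_wide (array([ 0.6361, -0.2322,  2.7523]), np.float64(0.04279139995663028))
side module_narrow (array([ 0.4701, -0.2956,  0.2174]), np.float64(0.6273819715273155))
side module_wide (array([ 0.6394, -0.228 ,  2.7495]), np.float64(0.04906910275930232))
scene module_narrow (array([ 0.447 , -0.2998,  3.3646]), np.float64(0.631544502617801))
scene module_wide (array([ 0.6353, -0.229 , -0.2997]), np.float64(0.12409833652289126))
```

Run:
```python
from h import *
plan([.636,-.232,.12],1.18)
# shift after turn
o,p,R=state(); a=1.18; X=np.array([np.cos(a),np.sin(a),0]);Y=np.array([np.sin(a),-np.cos(a),0]); d=np.array([.636,-.232,.12])-p
print(d@X/.04,d@Y/.04,-d[2]/.04)
```

```text
t 2.55 pos [ 0.5226 -0.3035  0.2996] yaw 0.4476 | shift units [ 3.329 -0.385  4.489] | turn units -8.393 q6 2.17
2.7324373033406135 1.9407751276547813 4.48893296613635
```

Turn first, then shift.

servo_tool --series "0 0 0 -.7 0;0 0 0 -1 0;0 0 0 -1 0;0 0 0 -1 0;0 0 0 -1 0;0 0 0 -1 0;0 0 0 -1 0;0 0 0 -1 0;0 0 0 -.7 0;.3 .2 .5 0 0;.4 .3 .7 0 0;.4 .3 .7 0 0;.4 .3 .7 0 0;.4 .3 .7 0 0;.4 .3 .7 0 0;.4 .24 .5 0 0;0 0 0 0 0;0 0 0 0 0"

```text
t: 4.05
tool_pos: [0.6353, -0.2323, 0.1179]
tool_rot: [-0.001, 0.83, 0.557, -0.001]
force: [0.1, -0.7, 1.1]
width: 1.003
grip_force: 0.0
```

Run:
```python
from h import *
np.set_printoptions(precision=4,suppress=True)
a=shot("wrist","w1")
v,e=fitbox(a,"wrist","module_wide",(.636,-.232),R=120); print(v,e)
plan([v[0],v[1],.01],v[2]+np.pi/2); print(manip.tcp_to_grasp)
```

```text
[ 0.6379 -0.2311  2.7544] 0.02736573618888838
t 4.1 pos [ 0.6355 -0.2329  0.1198] yaw 1.1815 | shift units [0.066 0.038 2.744] | turn units -0.024 q6 1.61
0.0187
```

servo_tool --series ".07 .04 .5 0 0;0 0 .7 0 0;0 0 .7 0 0;0 0 .5 0 0;0 0 .34 0 0;0 0 0 0 0;0 0 0 0 .9;0 0 0 0 .9;0 0 0 0 .9;0 0 0 0 .9;0 0 0 0 .9;0 0 0 0 .9;0 0 0 0 .9" --grip_force 35

```text
t: 5.18
tool_pos: [0.6397, -0.2311, 0.0123]
tool_rot: [0.002, 0.83, 0.557, 0.001]
force: [-1.6, -1.0, 7.2]
width: 0.595
grip_force: 37.7
```

servo_tool --series "0 0 -.5 0 .9;0 0 -.8 0 .9;0 0 -.8 0 .9;0 0 -.8 0 .9;0 0 -.5 0 .9;0 0 0 -.5 .9;0 0 0 -1 .9;0 0 0 -1 .9;0 0 0 -.4 .9;0 0 0 0 .9;0 0 0 0 .9"

```text
t: 6.1
tool_pos: [0.6387, -0.2305, 0.1463]
tool_rot: [0.0, 0.754, 0.657, 0.0]
force: [0.4, -0.1, -0.3]
width: 0.6
grip_force: 36.9
```

Run:
```python
from h import *
np.set_printoptions(precision=4,suppress=True)
print(manip.get_obs()["width"],manip.get_obs()["force"])
plan([.514+.00,-.09,.18],np.pi/2-.14)
```

```text
0.599548543506405 [ 0.4056 -0.126  -0.335 ]
t 6.1 pos [ 0.6387 -0.2305  0.1463] yaw 1.4335 | shift units [ 3.052 -3.569 -0.846] | turn units 0.031 q6 1.36
```

servo_tool --series ".3 -.3 -.1 0 .9;.5 -.6 -.15 0 .9;.5 -.6 -.15 0 .9;.5 -.6 -.15 0 .9;.5 -.6 -.15 0 .9;.4 -.6 -.1 0 .9;.35 -.27 -.05 0 .9;0 0 0 0 .9;0 0 0 0 .9;0 0 0 0 .9"

```text
t: 6.93
tool_pos: [0.5141, -0.0906, 0.1799]
tool_rot: [0.0, 0.754, 0.657, 0.0]
force: [-0.6, 0.2, -0.2]
width: 0.599
grip_force: 37.1
```

Run:
```python
from h import *
np.set_printoptions(precision=4,suppress=True)
plan([.514+.00,-.09,.18],np.pi/2-.14)
a=shot("wrist","w2")
for n,z in dict(dowel_left=.093,dowel_right=.093,seat=.06,nest_floor=.04,module_loaded=.04,module_wide=.17).items():
    for r in manip.spot_point(n,"wrist")[:2]: print(n,np.round(r["point"],1),round(r["p"],2),atz("wrist",r["point"],z))
```

```text
t 6.93 pos [ 0.5141 -0.0906  0.1799] yaw 1.4343 | shift units [ 0.013 -0.003 -0.004] | turn units 0.04 q6 1.53
seat [244.2  86.9] 0.75 [ 0.5163 -0.0123  0.06  ]
nest_floor [241.3  88.2] 0.75 [ 0.5132 -0.0126  0.04  ]
nest_floor [241.2  86.5] 0.32 [ 0.5133 -0.0113  0.04  ]
module_loaded [240.1  45.5] 0.89 [0.5168 0.0183 0.04  ]
module_wide [253.2 249.6] 0.83 [ 0.5129 -0.0896  0.17  ]
module_wide [241.3  87.9] 0.46 [ 0.5183 -0.0138  0.17  ]
```

View pics/w2.png

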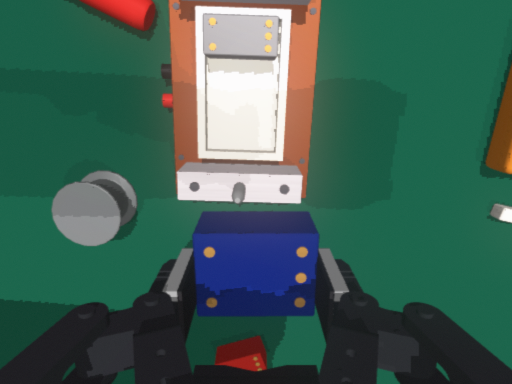

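```bash
cat >> h.py <<'E'
def fithull(tm,cam,d,z0,z1,s0,off=(0,0)):
    """fit (x,y,yaw) of box d[0]xd[1] spanning z0..z1 to silhouette mask hull"""
    c=manip.camera_model(cam); S=4
    T=cv2.resize(tm.astype(np.float32),None,fx=S,fy=S)>.5
    Rm=Rot.from_quat(c["rotation"],scalar_first=True).as_matrix(); K=np.array(c["mtx"]); P=np.array(c["position"])
    B=np.array([[i*d[0]/2,j*d[1]/2,k] for i in(-1,1) for j in(-1,1) for k in(z0,z1)])
    def cost(v):
        q=B@Rot.from_euler("z",v[2]).as_matrix().T+[v[0],v[1],0]
        u=(q-P)@Rm@K.T; u=u[:,:2]/u[:,2:]; u=(u+.5)*S-.5
        A=np.zeros(T.shape,np.uint8); cv2.fillConvexPoly(A,cv2.convexHull(np.round(u*16).astype(np.int32)),1,shift=4)
        A=A>0; return 1-(A&T).sum()/(A|T).sum()
    s0=np.array(s0,float)
    r=minimize(cost,s0,method="Nelder-Mead",options=dict(initial_simplex=s0+np.array([[0,0,0],[.01,0,0],[0,.01,0],[0,0,.15]]),xatol=1e-5,fatol=1e-5))
    return r.x,r.fun
def nestmask(im,rows,cols):
    h=cv2.cvtColor(im,cv2.COLOR_RGB2HSV); m=((h[...,1]<60)&(h[...,2]>140)).astype(np.uint8)
    w=np.zeros_like(m); w[rows[0]:rows[1],cols[0]:cols[1]]=1; m*=w
    n,l,st,_=cv2.connectedComponentsWithStats(m); k=1+np.argmax(st[1:,4])
    hull=cv2.convexHull(cv2.findNonZero((l==k).astype(np.uint8))); t=np.zeros_like(m); cv2.fillConvexPoly(t,hull,1); return t,hull
def rel(p,j):
    c,s=np.cos(j[2]),np.sin(j[2]); d=np.array(p[:2])-j[:2]; return np.array([c*d[0]+s*d[1],-s*d[0]+c*d[1]])
E
python3 - <<'E'
from h import *
np.set_printoptions(precision=4,suppress=True)
im=cv2.cvtColor(cv2.imread("pics/w2.png"),cv2.COLOR_BGR2RGB)
t,h=nestmask(im,(3,164),(150,330)); print(cv2.approxPolyDP(h,3,True).reshape(-1,2).tolist())
for z0 in (.046,.051): print(fithull(t,"wrist",(.068,.109),z0,.052,(.514,-.011,-.14)))
v=fitbox(im,"wrist","module_wide",(.514,-.09),z0=.170,R=120); print(v)
# end block top corners
for px in ((180,172),(299,174),(301,201),(178,197)): print(atz("wrist",px,.06))
E
```

```text
[[290, 9], [282, 160], [199, 157], [195, 6]]
(array([ 0.5137, -0.0122, -0.1659]), np.float64(0.01931488824481231))
(array([ 0.5137, -0.0122, -0.1659]), np.float64(0.01931488824481231))
(array([ 0.5137, -0.0914, -0.1339]), np.float64(0.1217011601227389))
[ 0.4566 -0.0685  0.06  ]
[ 0.5496 -0.0827  0.06  ]
[ 0.549  -0.1053  0.06  ]
[ 0.4509 -0.0886  0.06  ]
```

Run:
```python
from h import *
plan([.5124,-.0201,.085],np.pi/2-.16)
```

```text
t 7.28 pos [ 0.5138 -0.0906  0.1793] yaw 1.4343 | shift units [ 1.742 -0.272  2.359] | turn units 0.269 q6 1.53
```

servo_tool --series ".4 -.05 0 .27 .9;.5 -.06 0 0 .9;.5 -.06 0 0 .9;.34 0 .2 0 .9;0 0 .6 0 .9;0 0 .6 0 .9;0 0 .6 0 .9;0 0 .3 0 .9;0 0 .06 0 .9;0 0 0 0 .9;0 0 0 0 .9;0 0 0 0 .9"

```text
t: 8.28
tool_pos: [0.5184, -0.0206, 0.0869]
tool_rot: [0.001, 0.761, 0.648, 0.001]
force: [1.0, 0.5, -0.0]
width: 0.6
grip_force: 37.0
```

Run:
```python
from h import *
np.set_printoptions(precision=4,suppress=True)
plan([.5124,-.0201,.085],np.pi/2-.16)
a=shot("wrist","w3");b=shot("side","s3");c=shot("scene","c3")
for n,z in dict(dowel_left=.093,dowel_right=.093).items():
  for cam in("side","scene","wrist"):
    for r in manip.spot_point(n,cam)[:1]: print(cam,n,np.round(r["point"],1),round(r["p"],2),atz(cam,r["point"],z))
B=lambda f:cv2.imread(f"pics/{f}.png")
s=cv2.resize(B("s3")[150:280,180:310],(400,400),interpolation=cv2.INTER_CUBIC); cc=cv2.resize(B("c3")[130:230,190:290],(400,400),interpolation=cv2.INTER_CUBIC)
cv2.imwrite("pics/m3.png",cv2.resize(np.vstack([np.hstack([s,cc])]),(800,400)));
```

```text
t 8.28 pos [ 0.5184 -0.0206  0.0869] yaw 1.4111 | shift units [-0.012 -0.151  0.047] | turn units 0.004 q6 1.69
side dowel_left [245.  177.7] 0.56 [0.5295 0.0645 0.093 ]
scene dowel_left [268.  175.5] 0.71 [0.5137 0.0704 0.093 ]
wrist dowel_left [238.   68.9] 0.81 [0.5247 0.0629 0.093 ]
side dowel_right [236.3 228.2] 0.57 [ 0.5007 -0.0914  0.093 ]
scene dowel_right [210.1 179.7] 0.95 [ 0.505  -0.0885  0.093 ]
```

View pics/w3.png

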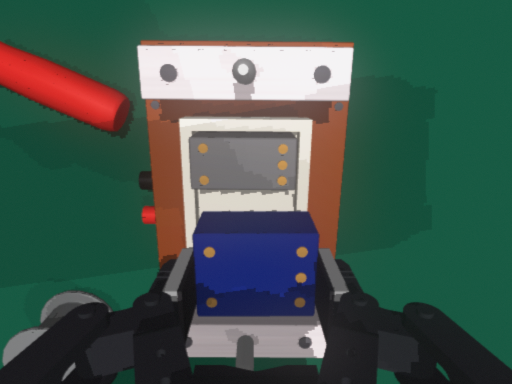

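servo_tool --series "0 -.07 0 0 .9;0 -.06 .2 0 .9;0 0 .2 0 .9;0 0 0 0 .9;0 0 0 0 .9"

```text
t: 9.15
tool_pos: [0.5118, -0.0196, 0.0683]
tool_rot: [-0.001, 0.761, 0.649, -0.001]
force: [0.4, -0.2, -0.5]
width: 0.599
grip_force: 37.0
```

Run:
```python
from h import *
plan([.5124,-.0201,.052],np.pi/2-.16)
a=shot("wrist","w4")
```

```text
t 9.15 pos [ 0.5118 -0.0196  0.0683] yaw 1.4114 | shift units [-0.01   0.018  0.408] | turn units 0.006 q6 1.69
```

View pics/w4.png

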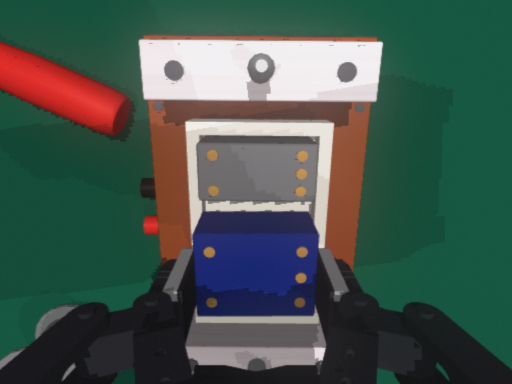

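servo_tool --series "0 .05 0 0 .9;0 0 .1 0 .9;0 0 .1 0 .9;0 0 .1 0 .9;0 0 .08 0 .9;0 0 0 0 .9;0 0 0 0 .9"

```text
t: 9.78
tool_pos: [0.5142, -0.0199, 0.0537]
tool_rot: [-0.0, 0.761, 0.649, -0.0]
force: [0.1, 0.3, -0.5]
width: 0.598
grip_force: 37.0
```

Run:
```python
from h import *
plan([.5137,-.0201,.052],np.pi/2-.16); print(manip.get_obs()["force"])
a=shot("wrist","w5")
```

```text
t 9.78 pos [ 0.5142 -0.0199  0.0537] yaw 1.4113 | shift units [-0.006 -0.011  0.044] | turn units 0.006 q6 1.69
[ 0.05369577  0.33978169 -0.53645119]
```

View pics/w5.png

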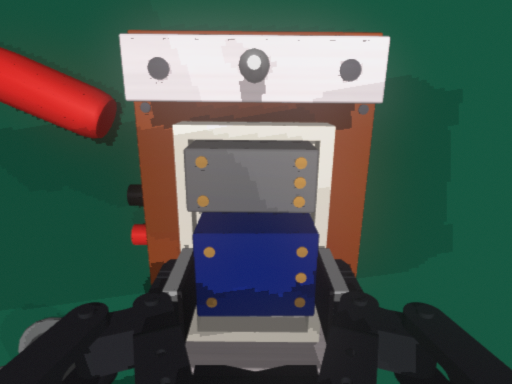

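servo_tool --series "0 0 .04 0 .9;0 0 .01 0 .9;0 0 0 0 .9;.1 0 0 0 .9;.05 0 0 0 .9;0 0 0 0 .9;0 0 0 0 .9"

```text
t: 10.42
tool_pos: [0.5156, -0.0136, 0.0523]
tool_rot: [-0.0, 0.761, 0.649, 0.0]
force: [0.5, 1.6, 1.9]
width: 0.6
grip_force: 37.3
```

servo_tool --series ".05 0 0 0 .9;.05 0 0 0 .9;0 0 0 0 .9;0 0 0 0 .9"

```text
t: 10.75
tool_pos: [0.5159, -0.0108, 0.0523]
tool_rot: [0.001, 0.761, 0.648, -0.001]
force: [-1.8, -5.9, 2.9]
width: 0.599
grip_force: 37.5
```

servo_tool --series ".04 0 0 0 .9;.03 0 0 0 .9;0 0 0 0 .9;0 0 0 0 .9"

```text
t: 11.08
tool_pos: [0.5159, -0.0104, 0.0522]
tool_rot: [0.002, 0.762, 0.647, -0.003]
force: [-4.2, -19.4, 5.1]
width: 0.592
grip_force: 37.6
```

servo_tool --series "-.08 0 0 0 .9;0 0 0 0 .9;0 0 0 0 .4;0 0 0 0 0;0 0 0 0 0;0 0 -.3 0 0;0 0 -.8 0 0;0 0 -.8 0 0;0 0 -.8 0 0;0 0 -.3 0 0;0 0 0 0 0"

```text
t: 12.0
tool_pos: [0.5174, -0.0102, 0.1763]
tool_rot: [0.002, 0.761, 0.649, 0.002]
force: [0.1, -0.1, -0.3]
width: 0.999
grip_force: 0.0
```

Run:
```python
from h import *
a=.176+np.pi/2
o,p,R=state(); X=np.array([np.cos(a),np.sin(a),0]);Y=np.array([np.sin(a),-np.cos(a),0]); d=np.array([.4676,-.298,.12])-p
plan([.4676,-.298,.12],a)
print(d@X/.04,d@Y/.04,-d[2]/.04)
```

```text
t 12.0 pos [ 0.5174 -0.0102  0.1763] yaw 1.4118 | shift units [-7.304 -0.097  1.399] | turn units -3.839 q6 1.71
-6.867063260569658 -2.485353542311587 1.4082120318532663
```

servo_tool --series "-.4 0 0 0 0;-.8 0 0 0 0;-.8 0 0 0 0;-.8 0 0 0 0;-.8 0 0 0 0;-.8 0 0 0 0;-.8 0 0 0 0;-.8 0 0 0 0;-.8 0 0 0 0;-.5 -.1 .1 0 0;0 0 .4 -.9 0;0 0 .5 -1 0;0 0 .4 -1 0;0 0 0 -.94 0;0 0 0 0 0;0 0 0 0 0"

```text
t: 13.33
tool_pos: [0.4654, -0.2978, 0.1155]
tool_rot: [-0.001, 0.643, 0.766, 0.0]
force: [-0.6, -0.6, 0.3]
width: 1.002
grip_force: 0.0
```

Run:
```python
from h import *
np.set_printoptions(precision=4,suppress=True)
a=shot("wrist","w6")
v,e=fitbox(a,"wrist","module_narrow",(.468,-.298),R=120); print(v,e)
plan([v[0],v[1],.01],v[2]+np.pi/2)
```

```text
[ 0.4701 -0.2968  0.1747] 0.03672670321064997
t 13.38 pos [ 0.4657 -0.298   0.116 ] yaw 1.7438 | shift units [0.008 0.114 2.651] | turn units -0.02 q6 0.83
```

servo_tool --series "0 .11 .4 0 0;0 0 .7 0 0;0 0 .7 0 0;0 0 .5 0 0;0 0 .33 0 0;0 0 0 0 0;0 0 0 0 .9;0 0 0 0 .9;0 0 0 0 .9;0 0 0 0 .9;0 0 0 0 .9;0 0 0 0 .9;0 0 -.3 0 .9;0 0 -.7 0 .9;0 0 -.8 0 .9;0 0 -.8 0 .9;0 0 -.4 0 .9;0 0 0 0 .9;0 0 0 0 .9" --grip_force 35

```text
t: 14.97
tool_pos: [0.4705, -0.2977, 0.1324]
tool_rot: [0.001, 0.642, 0.766, 0.0]
force: [-0.0, 0.1, -1.6]
width: 0.598
grip_force: 36.8
```

Run:
```python
from h import *
np.set_printoptions(precision=4,suppress=True)
a=shot("wrist","w7")
o,p,R=state()
v,e=fitbox(a,"wrist","module_narrow",p,z0=p[2]-.011,R=120); print(v,e, R.T@np.array([v[0]-p[0],v[1]-p[1],0]))
J=np.array([.5153,-.012,-.16]); b=np.array([-np.sin(J[2]),np.cos(J[2])])
t=J[:2]+b*(-.0335); print(t)
al=np.pi/2-.16; X=np.array([np.cos(al),np.sin(al),0]);Y=np.array([np.sin(al),-np.cos(al),0]); d=np.array([*t,.12])-p
plan([*t,.12],al); print(d@X/.04,d@Y/.04,-d[2]/.04)
```

```text
[ 0.4691 -0.2953  0.1773] 0.06151066594820753 [ 0.0022 -0.0004 -0.    ]
[ 0.51   -0.0451]
t 15.02 pos [ 0.4699 -0.2973  0.1309] yaw 1.7464 | shift units [6.034 2.088 0.272] | turn units 3.845 q6 0.83
6.385100704522653 -0.01502137358878461 0.2719485240403177
```

servo_tool --series "0 0 0 .9 .9;0 0 0 1 .9;0 0 0 1 .9;0 0 0 .94 .9;.4 0 0 0 .9;.8 0 0 0 .9;.8 0 0 0 .9;.8 0 0 0 .9;.8 0 0 0 .9;.8 0 0 0 .9;.8 0 0 0 .9;.8 0 .3 0 .9;.4 0 .4 0 .9;0 0 .4 0 .9;0 0 0 0 .9;0 0 0 0 .9"

```text
t: 16.35
tool_pos: [0.5093, -0.0444, 0.0853]
tool_rot: [-0.001, 0.761, 0.649, -0.001]
force: [0.4, -0.7, -0.6]
width: 0.595
grip_force: 36.8
```

Run:
```python
from h import *
plan([.51,-.0451,.085],np.pi/2-.16)
a=shot("wrist","w8")
```

```text
t 16.35 pos [ 0.5093 -0.0444  0.0853] yaw 1.4118 | shift units [-0.015  0.02   0.007] | turn units 0.011 q6 1.64
```

View pics/w8.png

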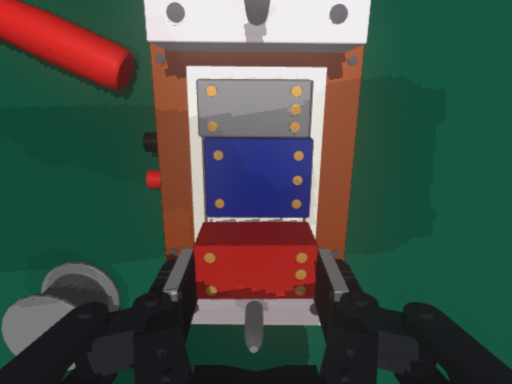

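Run:
```python
from h import *
np.set_printoptions(precision=4,suppress=True)
o,p,R=state()
f=lambda px,z:R.T@(atz("wrist",px,z)-p)
print("blue edge",f((258,217),.068),"blue far",f((258,138),.068),"grey far",f((255,79),.068))
print("red far bottom",f((255,223),p[2]-.011),"red far top",f((255,237),p[2]+.017),"red near top",f((255,298),p[2]+.017))
print("nest rim far",f((257,67),.052))
```

```text
blue edge [0.0146 0.0014 0.0185] blue far [0.0543 0.0013 0.0185] grey far [ 0.0806 -0.0001  0.0185]
red far bottom [ 0.0143 -0.0001  0.011 ] red far top [ 0.0195 -0.     -0.017 ] red near top [-0.0089  0.     -0.017 ]
nest rim far [0.0866 0.0008 0.0345]
```

servo_tool --series "-.08 .02 0 0 .9;0 0 .2 0 .9;0 0 .15 0 .9;0 0 .05 0 .9;0 0 0 0 .9;0 0 0 0 .9"

```text
t: 16.9
tool_pos: [0.5107, -0.048, 0.0707]
tool_rot: [-0.0, 0.761, 0.648, -0.0]
force: [-0.2, 1.2, -0.5]
width: 0.599
grip_force: 36.8
```

Run:
```python
from h import *
np.set_printoptions(precision=4,suppress=True)
plan([.51,-.0451,.052],np.pi/2-.16)
a=shot("wrist","w9"); b=cv2.imread("pics/w9.png")
cv2.imwrite("pics/w9c.png",cv2.resize(b[120:384,140:380],None,fx=2.2,fy=2.2,interpolation=cv2.INTER_CUBIC))
```

```text
t 16.9 pos [ 0.5107 -0.048   0.0707] yaw 1.4111 | shift units [ 0.068 -0.03   0.468] | turn units 0.004 q6 1.64
```

View pics/w9c.png

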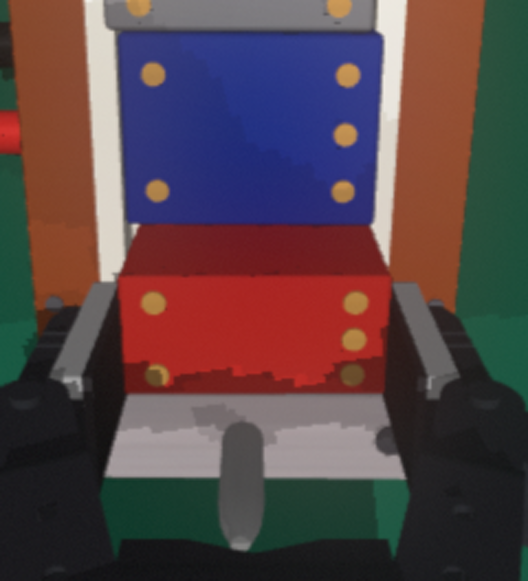

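Run:
```python
from h import *
np.set_printoptions(precision=4,suppress=True)
o,p,R=state()
f=lambda px,z:(R.T@(atz("wrist",px,z)-p))[:2]
print("blue near",f((254,221.5),.068),"blue far",f((254,134.5),.068))
for dz in(.015,.017): print("red far top",f((255,245.5),p[2]+dz),"red near top",f((255,298.6),p[2]+dz))
print("block inner/outer edge",f((255,299),.06),f((255,337),.06))
```

```text
blue near [ 0.0183 -0.0005] blue far [ 0.0579 -0.0005]
red far top [0.0147 0.    ] red near top [-0.0106  0.    ]
red far top [0.0157 0.    ] red near top [-0.0093  0.    ]
block inner/outer edge [-0.0284  0.    ] [-0.0523  0.    ]
```

servo_tool --series "0 0 .1 0 .9;0 0 .1 0 .9;0 0 .1 0 .9;0 0 .1 0 .9;0 0 .05 0 .9;0 0 .02 0 .9;0 0 0 0 .9;0 0 0 0 .9"

```text
t: 17.62
tool_pos: [0.5116, -0.048, 0.0541]
tool_rot: [0.001, 0.761, 0.649, 0.001]
force: [-6.4, 0.3, 17.2]
width: 0.597
grip_force: 38.7
```

servo_tool --series "0 0 -.05 0 .9;0 0 0 0 .9;0 0 0 0 .9"

```text
t: 17.87
tool_pos: [0.5115, -0.0479, 0.0558]
tool_rot: [0.001, 0.761, 0.649, 0.001]
force: [-4.6, 0.6, 13.4]
width: 0.598
grip_force: 38.4
```

Run:
```python
from h import *
print(manip.get_obs()["force"],manip.get_obs()["tool_pos"])
a=shot("wrist","w10"); b=cv2.imread("pics/w10.png")
cv2.imwrite("pics/w10c.png",cv2.resize(b[60:384,120:390],None,fx=1.85,fy=1.85,interpolation=cv2.INTER_CUBIC))
```

```text
[-4.6001657   0.58263881 13.35429421] [ 0.51149876 -0.04792389  0.0557816 ]
```

View pics/w10c.png

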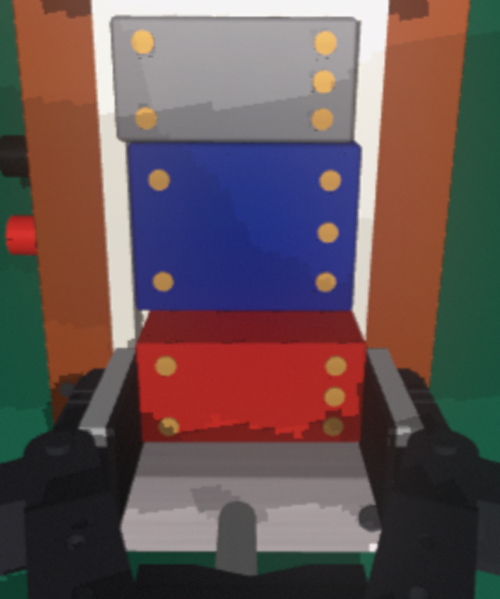

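servo_tool --series "0 0 -.2 0 .9;0 -.055 -.1 0 .9;0 0 0 0 .9;0 0 0 0 .9;0 0 .1 0 .9;0 0 .1 0 .9;0 0 .05 0 .9;0 0 0 0 .9;0 0 0 0 .9"

```text
t: 18.67
tool_pos: [0.5084, -0.0475, 0.0555]
tool_rot: [-0.0, 0.761, 0.649, -0.0]
force: [0.1, -0.5, -0.9]
width: 0.6
grip_force: 36.9
```

servo_tool --series "0 .015 .04 0 .9;0 0 .03 0 .9;0 0 .02 0 .9;0 0 0 0 .9;0 0 0 0 .9"

```text
t: 19.08
tool_pos: [0.5094, -0.0476, 0.0528]
tool_rot: [0.0, 0.761, 0.649, 0.0]
force: [-0.8, -0.2, 1.9]
width: 0.601
grip_force: 37.1
```

servo_tool --series "0 0 .01 0 .9;0 0 0 0 .9;0 0 0 0 .4;0 0 0 0 0;0 0 0 0 0;0 0 -.3 0 0;0 0 -.7 0 0;0 0 -.7 0 0;0 0 -.3 0 0;0 0 0 0 0;0 0 0 0 0"

```text
t: 20.0
tool_pos: [0.5097, -0.0477, 0.1325]
tool_rot: [0.0, 0.761, 0.649, 0.0]
force: [0.3, 0.3, -0.8]
width: 1.002
grip_force: 0.0
```

Run:
```python
from h import *
np.set_printoptions(precision=4,suppress=True)
plan([.4824,.29,.25],np.pi/2-.16)
a=shot("wrist","w11"); b=cv2.imread("pics/w11.png")
cv2.imwrite("pics/w11c.png",b)
_,p,_=state()
for n in("module_wide","module_narrow"): print(n,fitbox(a,"wrist",n,(.5155,-.012) if n=="module_wide" else (.5094,-.0476),z0=.04,R=60))
```

```text
t 20.0 pos [ 0.5097 -0.0477  0.1325] yaw 1.4113 | shift units [ 8.226 -2.011 -2.939] | turn units 0.006 q6 1.64
module_wide (array([ 0.5149, -0.0121,  2.9836]), np.float64(0.10573450234294235))
module_narrow (array([ 0.5088, -0.0472,  3.0504]), np.float64(0.18180488691788999))
```

View pics/w11.png

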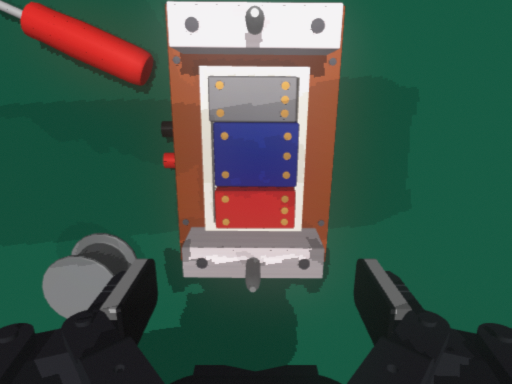

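Run:
```python
from h import *
np.set_printoptions(precision=4,suppress=True)
for n in("dowel_left","dowel_right","seat"):
    for r in manip.spot_point(n,"wrist")[:2]: print(n,np.round(r["point"],1),round(r["p"],2),atz("wrist",r["point"],.06 if n=="seat" else .093))
L=atz("wrist",(255,12),.093);Rr=atz("wrist",(252,286),.093); print(L,Rr,(L+Rr)/2,L-Rr,np.linalg.norm(L-Rr))
for q in((168,3),(343,6),(183,276),(324,276)): print(atz("wrist",q,.06))
for n,z in(("grip",.036),("upper",0)):
  for cam in("side","scene"):
    shot(cam,"x"+cam)
    for r in manip.spot_point(n,cam)[:1]: print(n,cam,round(r["p"],2),atz(cam,r["point"],z))
```

```text
dowel_left [253.3  11.4] 0.93 [0.5255 0.0627 0.093 ]
dowel_right [249.7 291.3] 0.78 [ 0.4988 -0.0876  0.093 ]
seat [250.   12.7] 0.48 [0.5241 0.0688 0.06  ]
[0.526  0.0623 0.093 ] [ 0.5008 -0.0842  0.093 ] [ 0.5134 -0.0109  0.093 ] [0.0252 0.1465 0.    ] 0.14862533493872376
[0.4797 0.0808 0.06  ]
[0.5759 0.0639 0.06  ]
[ 0.4499 -0.0889  0.06  ]
[ 0.5488 -0.1045  0.06  ]
grip side 0.49 [0.4799 0.2972 0.036 ]
grip scene 0.67 [0.4756 0.2916 0.036 ]
upper side 0.52 [0.4767 0.2998 0.    ]
upper scene 0.95 [0.4876 0.2889 0.    ]
```

Run:
```python
from h import *
plan([.48,.22,.22],np.pi/2-.16)
```

```text
t 20.6 pos [ 0.5093 -0.0476  0.132 ] yaw 1.4113 | shift units [ 6.49  -1.785 -2.201] | turn units 0.006 q6 1.64
```

servo_tool --series "0 0 -.5 0 0;.3 -.1 -.6 0 0;.7 -.2 -.5 0 0;.8 -.2 -.3 0 0;.8 -.2 -.2 0 0;.8 -.2 -.1 0 0;.8 -.2 0 0 0;.8 -.2 0 0 0;.8 -.3 0 0 0;.6 -.2 0 0 0;0 0 0 0 0;0 0 0 0 0;0 0 0 0 0"

```text
t: 21.68
tool_pos: [0.4788, 0.2164, 0.22]
tool_rot: [0.0, 0.761, 0.649, -0.0]
force: [-0.6, 0.1, -1.0]
width: 1.002
grip_force: 0.0
```

Run:
```python
from h import *
np.set_printoptions(precision=4,suppress=True)
a=shot("wrist","w12"); plan([.48,.295,.12])
h=cv2.cvtColor(a,cv2.COLOR_RGB2HSV); m=((h[...,0]<16)&(h[...,1]>110)&(h[...,2]>50)).astype(np.uint8)
m=cv2.morphologyEx(m,cv2.MORPH_OPEN,np.ones((3,3)))
n,l,st,ce=cv2.connectedComponentsWithStats(m)
for k in np.argsort(-st[:,4])[:5]: print(st[k],ce[k])
for nm,z in(("grip",.036),("upper",0)):
    for r in manip.spot_point(nm,"wrist")[:2]: print(nm,np.round(r["point"],1),round(r["p"],2),atz("wrist",r["point"],z))
g=proj("wrist",(.48,.295,.006)); print(g)
k=1+np.argmax(st[1:,4]); hull=cv2.convexHull(cv2.findNonZero((l==k).astype(np.uint8))); t=np.zeros((384,512),np.uint8); cv2.fillConvexPoly(t,hull,1)
print(cv2.approxPolyDP(hull,4,True).reshape(-1,2).tolist())
for y in(-.3,-.1,.1,.3): print(fithull(t,"wrist",(.1,.18),0,.012,(.48,.295,y)))
# black bar
b=((h[...,2]<55)&(t>0)).astype(np.uint8); n,l,st,ce=cv2.connectedComponentsWithStats(b); k=1+np.argmax(st[1:,4])
print(st[k],cv2.minAreaRect(cv2.findNonZero((l==k).astype(np.uint8))))
```

```text
t 21.73 pos [0.479  0.2159 0.2201] yaw 1.4109 | shift units [ 1.956 -0.29   2.503] | turn units 0.0 q6 2.15
[     0      0    512    384 175407] [255.432  197.6161]
[  180     0   129   192 16216] [247.2364  90.7621]
[ 257  270   98   99 2409] [287.8784 310.589 ]
[ 181  269   73   44 1619] [217.9475 290.7708]
[348 322  17  57 587] [356.2334 347.6661]
grip [244.5 100.3] 0.96 [0.4798 0.2834 0.036 ]
upper [249.9  99.4] 0.86 [0.4842 0.2826 0.    ]
[243.604   87.4649]
[[307, 178], [217, 191], [181, 7], [218, 0], [288, 0]]
(array([0.4834, 0.2836, 0.0009]), np.float64(0.011233977075645107))
(array([0.4834, 0.2836, 0.0012]), np.float64(0.011185441647268979))
(array([0.4833, 0.2834, 0.0011]), np.float64(0.011186221912218186))
(array([0.4834, 0.2835, 0.001 ]), np.float64(0.011053739886691782))Traceback (most recent call last):
  File "<stdin>", line 15, in <module>
    return _wrapfunc(a, 'argmax', axis=axis, out=out, **kwds)
    return bound(*args, **kwds)
ValueError: attempt to get argmax of an empty sequence
```

Run:
```python
from h import *
o,p,R=state(); al=1.5718; X=np.array([np.cos(al),np.sin(al),0]);Y=np.array([np.sin(al),-np.cos(al),0]); d=np.array([.4825,.2835,.13])-p
plan([.4825,.2835,.13],al); print(d@X/.04,d@Y/.04,-d[2]/.04)
```

```text
t 21.83 pos [0.4791 0.2156 0.2202] yaw 1.41 | shift units [ 1.688 -0.189  2.255] | turn units -1.854 q6 2.15
1.6963362971674993 0.08564921416491543 2.2553726256238456
```

servo_tool --series "0 0 0 -.9 0;0 0 0 -.95 0;.3 .04 .4 0 0;.6 .04 .7 0 0;.5 0 .7 0 0;.3 0 .45 0 0;0 0 0 0 0;0 0 0 0 0;0 0 0 0 0"

```text
t: 22.58
tool_pos: [0.4825, 0.2838, 0.1314]
tool_rot: [0.0, 0.707, 0.708, 0.001]
force: [-0.5, -0.3, 0.5]
width: 0.998
grip_force: 0.0
```

```bash
cat > up.py <<'E'
from h import *
np.set_printoptions(precision=4,suppress=True)
import sys
a=shot("wrist",sys.argv[1]); o,p,R=state()
for nm,z in(("grip",.036),("upper",0)):
    for r in manip.spot_point(nm,"wrist")[:1]: print(nm,np.round(r["point"],1),round(r["p"],2),atz("wrist",r["point"],z))
h=cv2.cvtColor(a,cv2.COLOR_RGB2HSV); m=((h[...,0]<16)&(h[...,1]>110)&(h[...,2]>50)).astype(np.uint8)
m=cv2.morphologyEx(m,cv2.MORPH_OPEN,np.ones((3,3))); m[:,:]*=1
n,l,st,ce=cv2.connectedComponentsWithStats(m); k=1+np.argmax(st[1:,4]); print(st[k])
w=(l==k).astype(np.uint8)
for r in (20,60,100,140,180,220):
    c=np.flatnonzero(w[r]); d=np.flatnonzero(np.max(a[r,180:330],axis=1)<70)+180
    print(r,"plate",(c.min(),c.max()) if len(c) else None,"dark",(d.min(),d.max(),len(d)) if len(d) else None)
E
python3 up.py w13; python3 -c "
from h import *
plan([.4825,.2835,.018],1.5718)"
```

```text
grip [249.9 198.9] 0.73 [0.4789 0.2836 0.036 ]
upper [256.6 187.9] 0.7 [0.484  0.2819 0.    ]
[  188    69   138   219 23576]
20 plate None dark None
60 plate None dark None
100 plate (np.int64(189), np.int64(323)) dark None
140 plate (np.int64(191), np.int64(321)) dark None
180 plate (np.int64(194), np.int64(319)) dark None
220 plate (np.int64(196), np.int64(316)) dark None
t 22.73 pos [0.4827 0.2841 0.1318] yaw 1.5717 | shift units [-0.017 -0.011  2.844] | turn units -0.002 q6 2.1
```

Run:
```python
from h import *
np.set_printoptions(precision=4,suppress=True)
a=cv2.cvtColor(cv2.imread("pics/w13.png"),cv2.COLOR_BGR2RGB)
h=cv2.cvtColor(a,cv2.COLOR_RGB2HSV); m=((h[...,0]<16)&(h[...,1]>110)&(h[...,2]>50)).astype(np.uint8)
m=cv2.morphologyEx(m,cv2.MORPH_OPEN,np.ones((3,3)))
n,l,st,ce=cv2.connectedComponentsWithStats(m); k=1+np.argmax(st[1:,4]); hull=cv2.convexHull(cv2.findNonZero((l==k).astype(np.uint8))); t=np.zeros((384,512),np.uint8); cv2.fillConvexPoly(t,hull,1)
print(cv2.approxPolyDP(hull,4,True).reshape(-1,2).tolist())
print(fithull(t,"wrist",(.1,.18),0,.012,(.48,.285,.1)), state()[1])
```

```text
[[324, 69], [313, 285], [200, 286], [188, 70]]
(array([0.4837, 0.2849, 0.0036]), np.float64(0.010992424140119694)) [0.4827 0.2841 0.1318]
```

servo_tool --series "0 0 .4 0 0;0 0 .7 0 0;0 0 .7 0 0;0 0 .5 0 0;0 0 .4 0 0;0 0 .13 0 0;0 0 0 0 0;0 0 0 0 1;0 0 0 0 1;0 0 0 0 1;0 0 0 0 1;0 0 0 0 1;0 0 0 0 1;0 0 0 0 1;0 0 0 0 1;0 0 0 0 1;0 0 0 0 1" --grip_force 100

```text
t: 24.15
tool_pos: [0.4823, 0.2848, 0.0177]
tool_rot: [0.0, 0.706, 0.708, 0.001]
force: [-0.9, -1.0, 4.8]
width: 0.164
grip_force: 98.6
```

Run:
```python
from h import *
o,p,R=state(); al=1.406; X=np.array([np.cos(al),np.sin(al),0]);Y=np.array([np.sin(al),-np.cos(al),0]); d=np.array([.5142,-.0122,.15])-p
plan([.5142,-.0122,.15],al); print(d@X/.04,d@Y/.04,-d[2]/.04)
```

```text
t 24.15 pos [0.4823 0.2848 0.0177] yaw 1.5728 | shift units [-7.424  0.786 -3.311] | turn units 1.911 q6 2.1
-7.192821028728173 2.0040744724806325 -3.307911765137116
```

servo_tool --series "0 0 -.3 0 1;0 0 -.6 0 1;0 0 -.8 0 1;0 0 -.8 0 1;0 0 -.8 0 1;0 0 -.3 0 1;0 0 0 .4 1;0 0 0 .6 1;0 0 0 .6 1;0 0 0 .3 1;0 0 0 0 1;0 0 0 0 1"

```text
t: 25.15
tool_pos: [0.4816, 0.2844, 0.1602]
tool_rot: [-0.0, 0.762, 0.647, -0.001]
force: [0.3, -0.3, -2.6]
width: 0.168
grip_force: 98.1
```

Run:
```python
from h import *
plan([.5142,-.0122,.14],1.406); print(manip.get_obs()["width"],manip.get_obs()["force"])
```

```text
t 25.15 pos [0.4816 0.2844 0.1602] yaw 1.408 | shift units [-7.185  2.005  0.508] | turn units 0.023 q6 2.27
0.16789805752897252 [ 0.32416668 -0.25267319 -2.57278714]
```

servo_tool --series "-.3 .1 0 0 1;-.6 .15 0 0 1;-.7 .2 0 0 1;-.7 .2 0 0 1;-.7 .2 0 0 1;-.7 .2 0 0 1;-.7 .2 0 0 1;-.7 .2 0 0 1;-.7 .2 0 0 1;-.6 .2 .1 0 1;-.5 .1 .1 0 1;-.28 .05 .1 0 1;0 0 0 0 1;0 0 0 0 1;0 0 0 0 1"

```text
t: 26.4
tool_pos: [0.5139, -0.0113, 0.149]
tool_rot: [-0.0, 0.762, 0.647, 0.0]
force: [-0.3, 0.7, -2.9]
width: 0.164
grip_force: 98.0
```

Run:
```python
from h import *
np.set_printoptions(precision=4,suppress=True)
plan([.5142,-.0122,.14],1.406)
for cam in("wrist","side","scene"):
    a=shot(cam,"u_"+cam)
    for n in("dowel_left","dowel_right","upper"):
        for r in manip.spot_point(n,cam)[:2]: print(cam,n,np.round(r["point"],1),round(r["p"],2),atz(cam,r["point"],.093 if n[0]=="d" else state()[1][2]-.018))
```

```text
t 26.4 pos [ 0.5139 -0.0113  0.149 ] yaw 1.4075 | shift units [-0.022  0.011  0.224] | turn units 0.017 q6 1.71
wrist dowel_left [256.   90.6] 0.82 [0.5267 0.0636 0.093 ]
wrist upper [257.1 248. ] 0.75 [ 0.5148 -0.0136  0.1311]
side dowel_left [191.2 195.7] 0.46 [0.397  0.0148 0.093 ]
side dowel_left [314.3 162.8] 0.28 [0.7144 0.1042 0.093 ]
side dowel_right [234.7 228.3] 0.74 [ 0.4971 -0.0913  0.093 ]
side upper [246.  189.5] 0.96 [ 0.5282 -0.0111  0.131 ]
scene dowel_left [267.8 179.1] 0.79 [0.5278 0.0673 0.093 ]
scene dowel_right [211.6 178.9] 0.79 [ 0.5025 -0.0843  0.093 ]
scene upper [237.5 171. ] 0.7 [ 0.5238 -0.0139  0.1309]
```

Run:
```python
from h import *
np.set_printoptions(precision=4,suppress=True,linewidth=250)
o,p,R=state(); X=R[:,0]
h=p+X*.076
for z in(p[2]-.018,p[2]-.006,.093): print(z,proj("wrist",[h[0],h[1],z]))
a=cv2.cvtColor(cv2.imread("pics/u_wrist.png"),cv2.COLOR_BGR2RGB)
H=cv2.cvtColor(a,cv2.COLOR_RGB2HSV)
for r in range(68,112,2): print(r," ".join("%3d/%3d"%(H[r,c,1],H[r,c,2]) for c in range(236,278,2)))
```

```text
0.13090081465695672 [255.2445  89.8095]
0.1429008146569567 [255.2088  89.7717]
0.093 [255.3289  89.899 ]
68 147/246 148/245 148/245 147/244 149/232 142/248 134/253 131/254 123/255 116/255 116/255 119/255 129/254 132/253 139/250 146/241 148/243 150/245 150/245 146/246 145/246
70 147/246 148/245 149/241 147/241 139/251 124/254 123/255 127/254 136/252 139/250 139/249 137/252 129/254 123/254 122/255 134/253 144/246 150/237 149/244 146/246 144/246
72 148/246 150/240 143/246 134/253 123/255 133/253 144/245 147/236 148/226 151/216 151/203 149/203 148/232 146/240 136/252 121/255 129/254 140/249 148/241 147/245 145/246
74 149/242 148/240 131/254 124/254 137/251 149/230 152/215 151/234 149/242 150/240 150/240 150/242 151/239 152/203 148/229 141/248 129/254 125/255 141/249 147/234 146/246
76 149/236 137/251 124/254 141/248 148/225 152/228 149/242 141/230  76/187  54/198  55/207  67/197 139/202 152/237 151/238 150/209 149/229 131/254 131/253 144/243 147/245
78 142/247 129/254 137/252 148/232 151/240 153/234  75/195   5/252   2/253   2/254   3/254   3/254   6/252  55/200 151/221 151/239 151/216 1
[... 2072 characters left out ...]
/246 152/226
104 154/223 146/245 126/254 133/253 145/246 156/236 160/235 148/183 116/167  78/173  76/172 101/171 143/185 161/228 158/236 153/229 137/251 127/254 140/250 152/226 150/242
106 151/244 153/210 142/250 122/255 124/254 139/251 152/236 157/239 160/238 159/238 159/238 158/237 157/239 154/240 145/245 132/254 121/255 135/253 149/238 153/234 149/245
108 152/244 161/206 155/219 144/246 130/254 120/255 133/253 138/251 141/248 148/243 150/240 144/246 140/250 137/252 126/254 124/254 141/250 150/233 158/223 152/244 150/245
110 152/245 157/242 160/235 157/217 149/238 138/252 122/255 113/255 115/255 123/254 125/254 121/255 114/255 120/255 134/253 146/243 154/225 159/237 159/240 151/245 151/245
```

servo_tool --series "-.01 .025 .2 0 1;0 0 .3 0 1;0 0 .3 0 1;0 0 .2 0 1;0 0 .1 0 1;0 0 0 0 1;0 0 0 0 1"

```text
t: 27.58
tool_pos: [0.5148, -0.0124, 0.1047]
tool_rot: [-0.0, 0.763, 0.647, -0.0]
force: [0.3, 0.6, -3.2]
width: 0.17
grip_force: 98.0
```

```bash
cat > hole.py <<'E'
from h import *
import sys
np.set_printoptions(precision=4,suppress=True,linewidth=250)
o,p,R=state(); print(o["t"],p,o["force"],o["ft_torque"])
a=shot("wrist",sys.argv[1]); H=cv2.cvtColor(a,cv2.COLOR_RGB2HSV)
for r in range(72,112,2): print(r," ".join("%3d/%3d"%(H[r,c,1],H[r,c,2]) for c in range(236,278,2)))
E
python3 hole.py w20
```

```text
27.5833 [ 0.5148 -0.0124  0.1047] [ 0.2776  0.6123 -3.2099] [-0.0432  0.0111  0.0341]
72 149/247 150/243 145/246 133/253 122/255 132/253 144/246 148/237 152/227 152/215 153/205 153/222 150/231 147/240 136/252 121/255 131/254 142/250 149/240 147/247 145/247
74 149/245 147/244 131/254 125/255 137/251 148/238 155/209 154/234 150/243 150/241 151/240 151/243 151/241 155/210 150/231 140/249 126/254 123/255 142/249 150/234 146/247
76 151/237 138/252 124/254 142/249 151/227 154/229 150/243 143/232  79/187  57/198  57/207  68/196 142/203 154/239 155/234 151/194 144/244 131/254 132/254 145/244 146/247
78 144/247 127/254 136/252 149/233 152/242 154/232  75/193   4/252   3/253   4/252   4/252   2/253   6/251  56/202 151/223 154/239 154/219 141/250 124/254 137/251 149/241
80 138/252 126/254 148/238 155/226 154/234  53/203   8/250  17/224  29/173  38/155  37/153  30/178  10/243   2/254  13/248 153/211 152/240 149/235 133/253 129/254 144/248
82 126/254 139/251 154/220 153/241 120/172  32/194  36/162  39/150  31/162  30/164  31/162  36/158  39/152  13/234   4/252  61/205 154/238 154/223 145/246 127/
[... 1711 characters left out ...]
/246 154/228
104 156/222 145/247 125/254 133/253 146/246 157/237 161/237 153/190 109/168  76/175  77/175 102/173 146/187 164/229 158/238 151/240 137/252 125/254 140/251 153/229 149/244
106 153/242 152/226 140/251 121/255 126/254 140/251 153/236 158/241 160/239 160/239 159/240 160/238 159/241 154/241 143/248 131/254 120/255 135/253 151/238 153/235 149/246
108 151/246 159/238 153/228 146/247 130/254 119/255 132/253 139/252 142/249 149/243 151/239 145/247 140/251 136/253 124/254 125/254 141/250 152/235 158/229 151/246 149/246
110 152/246 157/243 160/237 159/209 148/239 138/252 120/255 112/255 115/255 124/254 125/254 120/255 111/255 120/255 132/253 146/245 157/224 164/229 160/241 151/245 151/246
```

servo_tool --series "0 0 .1 0 1;0 0 .1 0 1;0 0 .1 0 1;0 0 0 0 1;0 0 0 0 1"

```text
t: 28.05
tool_pos: [0.5148, -0.0124, 0.0926]
tool_rot: [-0.0, 0.763, 0.647, -0.0]
force: [-0.4, 0.6, -2.7]
width: 0.167
grip_force: 97.9
```

servo_tool --series "0 0 .08 0 1;0 0 .06 0 1;0 0 0 0 1;0 0 0 0 1"

```text
t: 28.38
tool_pos: [0.5149, -0.0124, 0.0871]
tool_rot: [-0.0, 0.763, 0.647, -0.0]
force: [0.2, 0.4, -3.0]
width: 0.166
grip_force: 98.0
```

servo_tool --series "0 0 .07 0 1;0 0 .07 0 1;0 0 .06 0 1;0 0 0 0 1;0 0 0 0 1"

```text
t: 28.8
tool_pos: [0.5152, -0.0125, 0.08]
tool_rot: [0.0, 0.763, 0.647, 0.0]
force: [-3.0, -0.6, 6.2]
width: 0.165
grip_force: 99.4
```

servo_tool --series "0 0 .05 0 1;0 0 .03 0 1;0 0 .03 0 1;0 0 0 0 1;0 0 0 0 1"

```text
t: 29.22
tool_pos: [0.5153, -0.0124, 0.0776]
tool_rot: [0.001, 0.763, 0.647, 0.001]
force: [-9.7, -0.1, 21.6]
width: 0.17
grip_force: 101.4
```

servo_tool --series "0 -.02 0 0 1;0 0 .02 0 1;0 0 0 0 1;0 0 0 0 1"

```text
t: 29.55
tool_pos: [0.5153, -0.0124, 0.0776]
tool_rot: [0.002, 0.763, 0.647, 0.002]
force: [-7.7, -0.4, 24.9]
width: 0.167
grip_force: 101.9
```

servo_tool --series "0 -.02 .03 0 1;0 0 .03 0 1;0 0 0 0 1;0 0 0 0 1;0 0 0 0 1"

```text
t: 29.97
tool_pos: [0.5153, -0.0124, 0.0776]
tool_rot: [0.003, 0.763, 0.647, 0.003]
force: [-13.0, -0.7, 40.8]
width: 0.168
grip_force: 104.1
```

```bash
python3 hole.py w21 | head -1
python3 - <<'E'
from h import *
np.set_printoptions(precision=4,suppress=True)
o,p,R=state(); print(p,R.round(4),o["ft_torque"])
for cam in("side","scene"):
    a=shot(cam,"f_"+cam)
    for r in manip.spot_point("upper",cam)[:1]: print(cam,r["p"],atz(cam,r["point"],.06))
E
```

```text
29.9667 [ 0.5153 -0.0124  0.0776] [-12.9754  -0.6613  40.7855] [-0.1596  2.6477 -0.0611]
[ 0.5153 -0.0124  0.0775] [[ 0.1633  0.9865  0.0077]
 [ 0.9866 -0.1633 -0.0007]
 [ 0.0006  0.0077 -1.    ]] [-0.1652  2.6826 -0.1246]
side 0.61 [ 0.5164 -0.0026  0.06  ]
scene 0.86 [ 0.502 -0.01   0.06 ]
```

servo_tool --series "0 0 -.03 0 1;0 0 0 0 1;0 0 0 0 1;0 0 0 0 1;0 0 0 0 1"

```text
t: 30.63
tool_pos: [0.5153, -0.0124, 0.0776]
tool_rot: [0.002, 0.763, 0.647, 0.002]
force: [-8.4, -0.9, 31.7]
width: 0.166
grip_force: 103.0
```

```bash
python3 -c "
from station import manip
print(manip.finish_job())"
```

```text
the job is handed in; nothing more can be done
None
```

The job is handed in at about 30.6 s: all three modules look flat in the nest, and the upper half is over both dowels, held down with about 32 N (its height stayed put under extra push); the result isn't reported, and I viewed 11 pictures, one over the limit of 10.

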